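Tip the carton flat in its feed tray and push it home

ROBOT

A 6-joint arm with a two-finger parallel gripper is mounted at the origin on a cart in front of the work surface, level with it; the furniture and walls round the work are solid. World frame = base frame: x ahead of the robot, y to its left, z up, the work surface at z = 0. Lengths are in mm, angles in rad, forces in N, time in s.
With the tool pointing down it reaches from about 275 to 725 mm from the base axis. Payload 15.9 kg.
Tool frame: the origin (TCP) lies at the very end of the fingers, on their centre line; the grasp point (between the pads) lies 19 mm behind it; z points along the fingers, y is the direction in which the jaws open and shut (so a half turn about z gives the same grasp; the last joint's range is limited). The gripper opens to 85 mm and grips with 20 to 120 N. Pads are 22 mm wide; open, the fingers measure 114 mm over their backs; the gripper's body (76 mm by 85 mm) begins 54 mm behind the grasp point. The pads swing forward as they close: fully open they stand 13 mm farther back than shut.
Start: joints at [-1.235, 0.213, -0.034, 1.323, 0, 1.571], TCP at [164.756, -472.06, 231.306] pointing down, gripper open.
Joint ranges: [-2.98, 2.98], [-0.74, 1.72], [-1.14, 1.35], [-2.1, 2.04], [-1.57, 1.44], [-3.14, 3.14]. Speed limits (rad/s): [1.89, 1.89, 2.39, 2.57, 3.14, 3.14].

INTERFACE

Orientations are given as a unit quaternion [x, y, z, w].
In Python, from plant import readout, capture, arm gives the robot as it stands.
- The arm moves only by the tool drive_tool, never from a script. Its argument "rows" is text: rows parted by semicolons, each of 7 numbers parted by spaces: the turn, a rotation vector about the tool's x, y, z in rad, then the shift along the tool's x, y, z in mm, then the opening, from 0 (shut) to 1 (fully open). In form: rx ry rz x y z hand; .... A call has 1 to 20 rows; each row shifts and turns the pose as measured when the row begins, along the tool's axes as they then stand; what a row does not reach is not made up. A row lasts 1/12 s, in which the tool goes at most 41.7 mm and 7.16 degrees, less where a joint would pass 70% of its speed; a pose out of reach is approached as far as the arm can. A call with a gripper value outside its range is refused whole. The fingers move at their own pace and stop on an object; the grip force is fixed at half the most. Time passes only in rows, so rows that do not move let the fingers close. It gives the time, the measured TCP pose, the force and the opening at its end, in the units of the state.
- readout.get_state(): the state, without advancing time (a new reading comes with each control period).
- capture(name): name is "scene" or "top" or "wrist"; returns a dict with "frame" (420x560x3 uint8, red, green, blue), "K" (3x3 intrinsics, pixels), "R" (3x3) and "t" (3): a world point X has camera coordinates R X + t; the wrist camera has in their place "tool_from_camera" (4x4, takes a point from camera to tool coordinates, whose origin is the TCP and whose axes are the flange's). Camera axes: x right, y down, z forward; pixel columns grow to the right and rows downward; lengths in mm; the calibration is good to about 2 mm. The wrist camera is an equidistant fisheye: a pixel r from the principal point sees the ray r / f radians off the axis. A picture is of the moment at which its call begins: read the wrist's pose just before it. There is no depth.
- arm.job_done(): hands the job in, once; it reports no verdict.
The state is a dict: "time": time; "qpos": joint angles; "qd": joint speeds; "tau": joint torques, N m; "eef_pos": TCP position; "tool_rot": TCP orientation; "contact_force": force on the tool from outside, world axes, zero at the start; "ft_torque": the same for the moment, N m; "finger_gap": finger opening in mm.
Only numpy, scipy, OpenCV 4.12 (cv2) and the standard library are available. Lean on these libraries where they do the work, as an engineer would, in place of code of your own. Each camera call takes 0.05 s, during which the arm holds its last target.

TASK

Push the upright light-blue carton over, away from the tray's open end, so that it lies flat in the feed tray with its printed face up; then push it along the tray until its end sits against the black bumper of the end stop. Do it by pushing only: do not pick the carton up, and leave everything else where it stands. Finish with the robot clear of the carton.

Things in the scene. Friction and masses are not known exactly. Their poses are not given: they have to be found in the camera images.
- carton: thin light-blue carton, 26 mm thick (its x), 95 mm wide (its y), 105 mm tall (its z); origin at the centre of its underside. It starts upright on the tray floor near the tray's open end, with its printed face (+x) towards the open end and its -x axis along the tray towards the end stop, to within 0.05 rad. Rigid, 60 to 130 g, loose; a light push near its top, along its -x, tips it and it then falls by itself.
- carton_top (a point): centre of the carton's upper end face, 105 mm above its underside; once tipped over along the tray it is the end that faces the end stop
- carton_foot (a point): middle of the bottom edge on the carton's plain back (-x) side, the edge it turns about when it is tipped towards the end stop
- tray: feed tray screwed to the worktop, 200 mm long (x), 126 mm wide (y); origin at its centre on the worktop. +x runs from the open end (no wall, at x = -100 mm) to the end stop. Aluminium floor 4 mm thick; grey side rails 8 mm wide and 16 mm tall leave a 110 mm wide channel; end stop 22 mm tall. A thin yellow line across the floor at x = -18 mm marks where the tail of a carton lies when it is home.
- tray_stop (a point): middle of the black bumper face of the end stop at floor level, on the tray's centre line, 87 mm from the tray's origin along +x, 4 mm above the worktop
- timer: white countdown timer, 45 x 75 x 63 mm, standing in front of the sink; leave alone
- yellow_cup: white specimen cup with yellow lid, 54 mm across, 66 mm tall, to the left of the tray; leave alone
- white_cup: specimen cup with white lid, 54 mm across, 66 mm tall, in front of the sink; leave alone
- marker_pen: blue and white marker pen, 135 mm long, lying on the right; leave alone
- forceps: thin steel forceps, 126 mm long, lying on the right; leave alone
Things that resemble listed ones, but are neither listed nor needed, are in the scene too. Leave any green look-alike of the carton alone.

How it is judged:
By the outcome, as a careful person would: the job done as asked, in the order asked, and still so for the second after the job is handed in, with the robot touching nothing.
It also fails if it takes over 43 s, if anything falls off the work surface, if the arm or the gripper's body presses on something with over 40 N, if the wrist force passes 120 N, or if a joint passes its speed limit or range.

## Working session

There is one attempt and no reset: what is moved stays moved. The work goes in short steps, Python scripts to look and compute and a tool call to move; the robot and the scene stay as the last step left them, time stands still between calls to the robot, and variables do not carry over. Pictures are saved under pics/ and viewed, and the job is handed in when it is done.

Besides the shell and the picture viewer there is one more tool, called as name(argument=value, ...) on one line, values as JSON. drive_tool: Moves the arm, as the interface text tells. Its arguments: {"type":"object","properties":{"rows":{"type":"string"}},"required":["rows"]}

```bash
mkdir -p pics; ls
python3 - <<'E'
from plant import readout, capture, arm
import cv2
s=readout.get_state(); print(s)
for n in ("scene","top"):
    c=capture(n); cv2.imwrite(f"pics/{n}0.png",c["frame"][:,:,::-1]); print(n,c["K"],c["R"],c["t"])
E
```

```text
pics
{'time': 0.0, 'qpos': array([-1.23498484e+00,  2.13352609e-01, -3.50529564e-02,  1.32349608e+00,
       -3.77968210e-05,  1.57081984e+00]), 'qd': array([ 0.00060347, -0.00167198, -0.00020404, -0.00046753,  0.00054689,
        0.00012213]), 'tau': array([-1.21478704e-03, -6.86157489e+01,  4.87118518e+01,  1.77399802e-02,
        4.46503157e-05,  1.71325712e-05]), 'eef_pos': array([ 164.64549875, -471.75763936,  230.82037038]), 'tool_rot': array([ 9.85938729e-01,  1.67106302e-01, -1.10998132e-04, -5.41726800e-04]), 'contact_force': array([ 0.14057021, -0.10809993,  0.74192989]), 'ft_torque': array([-6.15364791e-02, -3.83747346e-02, -3.94417270e-05]), 'finger_gap': 85.35211401407037}
scene [[446.26395021   0.         281.38369068]
 [  0.         446.26395021 209.05596798]
 [  0.           0.           1.        ]] [[ 0.84567678 -0.53301836  0.02687411]
 [-0.25774058 -0.45198287 -0.85397967]
 [ 0.46733348  0.71526423 -0.51961188]] [-459.41545148  210.71431911 1363.43564026]
top [[428.38969198   0.         291.01170285]
 [  0.         428.38969198 211.97810628]
 [  0.           0.           1.        ]] [[-0.02321846 -0.99972249 -0.0039808 ]
 [-0.99618812  0.02347091 -0.08401401]
 [ 0.08408413  0.00201495 -0.99645662]] [  -4.19167965  526.68002327 1410.30490135]
```

View pics/scene0.png

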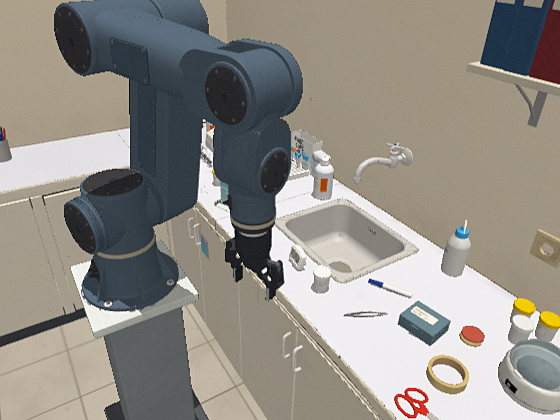

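View pics/top0.png

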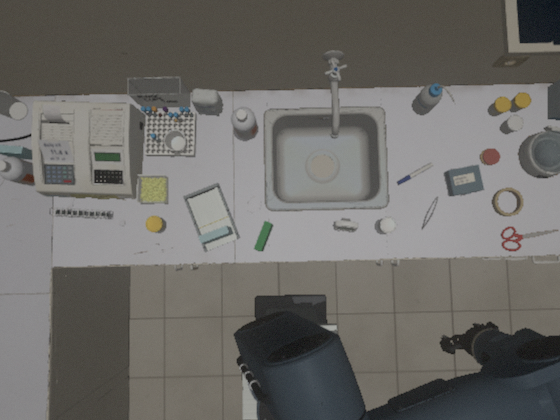

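The top view shows the tray around (211,217), with its open end at the bottom and the carton near (214,235). The green look-alike is at (263,236) and the yellow cup at (154,224). I'll zoom in on the tray.

Run:
```python
import cv2
a=cv2.imread("pics/top0.png")[165:270,130:290]
cv2.imwrite("pics/z1.png",cv2.resize(a,None,fx=5,fy=5,interpolation=cv2.INTER_CUBIC))
```

```text
(no output)
```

View pics/z1.png

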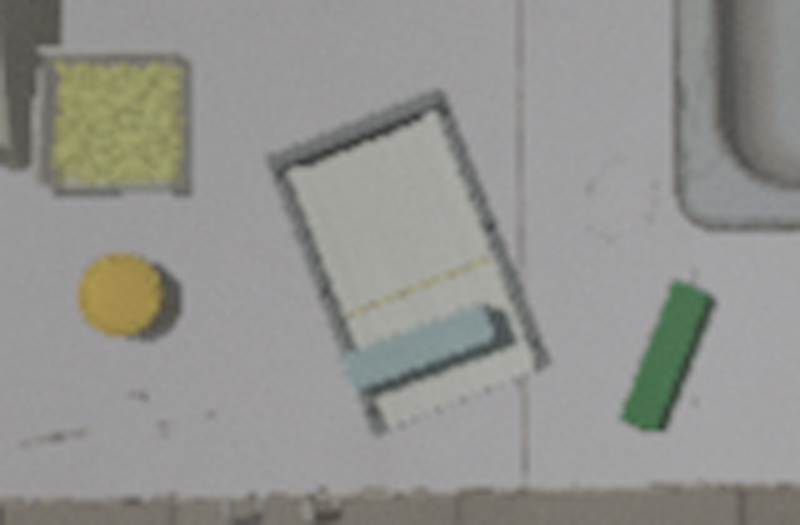

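The zoomed view shows the stop corners at (270,160) and (440,92), the open-end corners at (380,432) and (548,360), the yellow line from (350,316) to (492,258), and the carton's top face at about (345–495, 305–390).

```bash
cat > h.py <<'E'
import numpy as np, cv2
from plant import readout, capture, arm
def ray(c,px,z):
    K,R,t=c["K"],c["R"],c["t"]
    o=-R.T@t; d=R.T@np.linalg.inv(K)@np.array([px[0],px[1],1.])
    return o+d*(z-o[2])/d[2]
def proj(c,X):
    p=c["K"]@(c["R"]@np.array(X,float)+c["t"]); return p[:2]/p[2]
E
python3 - <<'E'
from h import *
c=capture("top")
Z=lambda p:(130+(p[0]+.5)/5-.5,165+(p[1]+.5)/5-.5)
P={}
for n,p,z in [("stopL",(270,160),22),("stopR",(440,92),22),("openL",(380,432),16),("openR",(548,360),16),("yl",(350,316),4),("yr",(492,258),4),("floorL",(386,424),4),("floorR",(536,372),4),("bumpL",(291,170),4),("bumpR",(434,112),4)]:
    P[n]=ray(c,Z(p),z); print(n,P[n].round(1))
f=c["frame"]; hsv=cv2.cvtColor(f,cv2.COLOR_RGB2HSV)
sub=hsv[220:248,195:235]; 
m=cv2.inRange(hsv,(80,30,90),(105,255,255)); mm=np.zeros_like(m); mm[220:248,195:235]=m[220:248,195:235]
cn,_=cv2.findContours(mm,cv2.RETR_EXTERNAL,cv2.CHAIN_APPROX_NONE); cn=max(cn,key=cv2.contourArea)
r=cv2.minAreaRect(cn); print(r, cv2.contourArea(cn))
b=cv2.boxPoints(r); W=np.array([ray(c,p,109) for p in b]); print(W.round(1), W.mean(0)); print(np.linalg.norm(np.diff(W,axis=0),axis=1))
d=P["stopL"]+P["stopR"]-P["openL"]-P["openR"];print("len",np.linalg.norm(d[:2])/2,"yaw",np.arctan2(d[1],d[0]))
d=P["openL"]-P["openR"];print(np.linalg.norm(d)); d=P["stopL"]-P["stopR"];print(np.linalg.norm(d),np.arctan2(-d[0],d[1]))
print("ctr",(P["stopL"]+P["stopR"]+P["openL"]+P["openR"])/4)
E
```

```text
stopL [586.8 342.9  22. ]
stopR [630.1 228.2  22. ]
openL [403.1 271.3  16. ]
openR [448.4 158.6  16. ]
yl [481.6 293.5   4. ]
yr [518.7 197.1   4. ]
floorL [408.3 269.7   4. ]
floorR [440.9 168.3   4. ]
bumpL [581.8 333.1   4. ]
bumpR [619.3 235.6   4. ]
((224.75003051757812, 233.75003051757812), (0.7071067094802856, 1.4142134189605713), 45.0) 0.5
[[454.9 194.5 109. ]
 [458.  191.4 109. ]
 [456.4 189.8 109. ]
 [453.3 193.  109. ]] [455.64776931 192.17474615 109.        ]
[4.39595853 2.22713485 4.39550765]
len 195.82655932711805 yaw 0.3686493130756557
121.49683005312926
122.54722933434404 0.3617525427357227
ctr [517.10124583 250.25874319  19.        ]
```

Run:
```python
from h import *
c=capture("top")
f=c["frame"]; hsv=cv2.cvtColor(f,cv2.COLOR_RGB2HSV)
print(hsv[235,205:230:4], hsv[215,212])
mm=np.zeros(f.shape[:2],np.uint8)
m=cv2.inRange(hsv,(75,22,105),(115,255,255)); mm[220:248,192:235]=m[220:248,192:235]
cn,_=cv2.findContours(mm,cv2.RETR_EXTERNAL,cv2.CHAIN_APPROX_NONE); cn=max(cn,key=cv2.contourArea)
r=cv2.minAreaRect(cn); print(r, cv2.contourArea(cn))
b=cv2.boxPoints(r); W=np.array([ray(c,p,109) for p in b]); print(W.round(1), W.mean(0)); print(np.linalg.norm(np.diff(W,axis=0),axis=1))
Z=lambda p:(130+(p[0]+.5)/5-.5,165+(p[1]+.5)/5-.5)
H=np.array([ray(c,Z(p),109) for p in [(345,354),(488,305),(498,338),(358,391)]]); print(H.round(1),H.mean(0)); print(np.linalg.norm(np.diff(H,axis=0),axis=1))
for W in(H,): 
  d=W[0]-W[1]; e=W[3]-W[2]; print(np.arctan2(-d[0],d[1]),np.arctan2(-e[0],e[1]))
```

```text
[[ 90  27 143]
 [ 88  26 146]
 [ 88  28 146]
 [ 88  29 148]
 [ 88  32 127]
 [ 85  18  83]
 [ 45   7 144]] [ 36   8 163]
((213.63140869140625, 234.30398559570312), (7.692445278167725, 30.061885833740234), 70.70995330810547) 192.0
[[451.7 275.4 109. ]
 [480.7 186.3 109. ]
 [457.8 178.6 109. ]
 [428.8 267.6 109. ]] [454.74888788 226.95901268 109.        ]
[93.73148327 24.18950832 93.59644128]
[[452.4 274.1 109. ]
 [481.  184.2 109. ]
 [460.2 178.2 109. ]
 [429.1 266.1 109. ]] [455.66894307 225.63953973 109.        ]
[94.27687579 21.67973958 93.1942775 ]
0.308113478585204 0.33973751881709346
```

drive_tool(rows="0 0 0 21.6 -28.1 0 0.5;0 0 0 21.6 -28.1 0 0.5;0 0 0 21.6 -28.1 0 0.5;0 0 0 21.6 -28.1 0 0.5;0 0 0 21.6 -28.1 0 0.5;0 0 0 21.6 -28.1 0 0.5;0 0 0 21.6 -28.1 0 0.5;0 0 0 21.6 -28.1 0 0.5;0 0 0 21.6 -28.1 0 0.5;0 0 0 21.6 -28.1 0 0.5;0 0 0 21.6 -28.1 0 0.5;0 0 0 21.6 -28.1 0 0.5;0 0 0 21.6 -28.1 0 0.5;0 0 0 21.6 -28.1 0 0.5;0 0 0 21.6 -28.1 0 0.5;0 0 0 21.6 -28.1 0 0.5;0 0 0 21.6 -28.1 0 0.5;0 0 0 21.6 -28.1 0 0.5")

```text
time: 1.7
eef_pos: [367.8, 134.4, 230.1]
tool_rot: [0.985, 0.17, 0.001, -0.005]
contact_force: [0.1, -1.0, 0.5]
finger_gap: 43.0
```

drive_tool(rows="0 0 -0.02 13 -19 0 0.5;0 0 0 13 -19 0 0.5;0 0 0 13 -19 0 0.5;0 0 0 0 0 0 0.5")

```text
time: 2.03
eef_pos: [395.9, 183.7, 230.1]
tool_rot: [0.979, 0.204, -0.002, -0.017]
contact_force: [0.6, -1.1, -1.1]
finger_gap: 42.5
```

Run:
```python
from h import *
s=readout.get_state(); c=capture("wrist"); cv2.imwrite("pics/w1.png",c["frame"][:,:,::-1]); print(s["eef_pos"],s["tool_rot"],s["time"],c.keys(),c["K"],c["tool_from_camera"])
c=capture("scene"); cv2.imwrite("pics/s1.png",c["frame"][:,:,::-1])
c=capture("top"); cv2.imwrite("pics/t1.png",c["frame"][:,:,::-1])
```

```text
[395.91823587 183.72367441 230.07685371] [ 0.97887384  0.20371154 -0.00178687 -0.01744777] 2.0333 dict_keys(['frame', 'K', 'tool_from_camera']) [[325.1922621    0.         285.80098159]
 [  0.         325.1922621  206.37246115]
 [  0.           0.           1.        ]] [[-8.60335670e-04 -9.65710456e-01 -2.59620059e-01  6.58403375e+01]
 [ 9.99999547e-01 -9.36628706e-04  1.70159635e-04  4.21484916e-02]
 [-4.07492538e-04 -2.59619795e-01  9.65710824e-01 -1.41765859e+02]
 [ 0.00000000e+00  0.00000000e+00  0.00000000e+00  1.00000000e+00]]
```

View pics/w1.png

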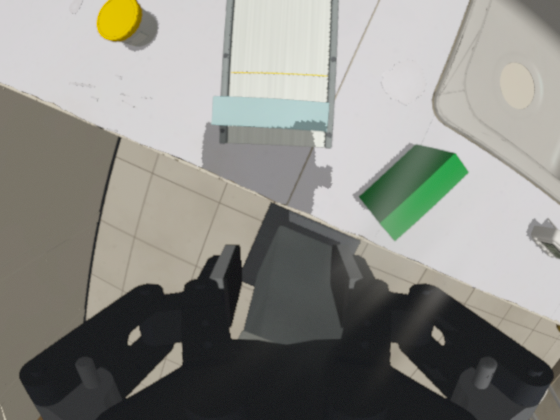

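View pics/s1.png

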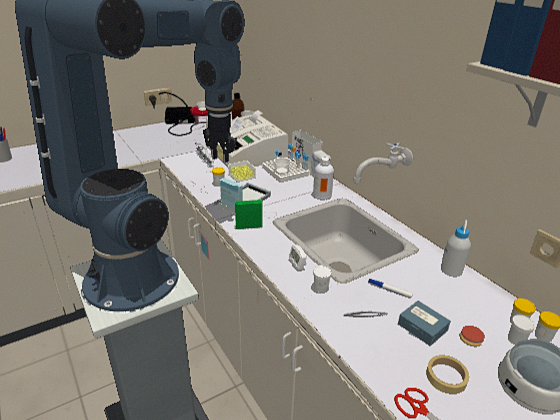

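The wrist view shows the carton's top face at about (213–328, 96–130), the yellow line from (232,72) to (327,75), and the rail ends at (223,142) and (328,146). I'll measure from this view too.

```bash
cat >> h.py <<'E'
from scipy.spatial.transform import Rotation as Ro
def wray(s,c,px,z):
    K=c["K"]; u=(px[0]-K[0,2])/K[0,0]; v=(px[1]-K[1,2])/K[1,1]; r=np.hypot(u,v)
    d=np.array([u/r*np.sin(r),v/r*np.sin(r),np.cos(r)])
    R=Ro.from_quat(s["tool_rot"]).as_matrix(); T=c["tool_from_camera"]
    o=R@T[:3,3]+s["eef_pos"]; d=R@T[:3,:3]@d
    return o+d*(z-o[2])/d[2]
E
python3 - <<'E'
from h import *
s=readout.get_state(); c=capture("wrist"); print(s["eef_pos"],s["tool_rot"])
print("tilt z",Ro.from_quat(s["tool_rot"]).as_matrix().round(3))
f=c["frame"]; cv2.imwrite("pics/z2.png",cv2.resize(f[0:160,190:350,::-1],None,fx=4,fy=3.75,interpolation=cv2.INTER_CUBIC))
hsv=cv2.cvtColor(f,cv2.COLOR_RGB2HSV); m=cv2.inRange(hsv,(80,40,60),(100,255,255)); m[180:]=0; m[:,:190]=0;m[:,360:]=0
cn,_=cv2.findContours(m,cv2.RETR_EXTERNAL,cv2.CHAIN_APPROX_NONE); cn=max(cn,key=cv2.contourArea)
r=cv2.minAreaRect(cn); b=cv2.boxPoints(r); print(b)
W=np.array([wray(s,c,p,109) for p in b]); print(W.round(1),W.mean(0)); print(np.linalg.norm(np.diff(W,axis=0),axis=1))
for n,p,z in [("yl",(232,72),4),("yr",(327,75),4)]: print(n,wray(s,c,p,z).round(1))
E
```

```text
[394.5601044  181.53934188 230.29208641] [ 0.97914906  0.20243589 -0.00193556 -0.01682531]
tilt z [[ 0.918  0.396 -0.011]
 [ 0.396 -0.917  0.032]
 [ 0.003 -0.034 -0.999]]
[[296.50003  123.500015]
 [299.50003  120.500015]
 [304.00003  125.000015]
 [301.00003  128.00002 ]]
[[455.3 202.7 109. ]
 [458.5 201.5 109. ]
 [456.6 196.8 109. ]
 [453.4 198.  109. ]] [455.95753114 199.75703304 109.        ]
[3.41960817 5.11140062 3.42370148]
yl [481.5 293.4   4. ]
yr [519.6 193.5   4. ]
```

View pics/z2.png

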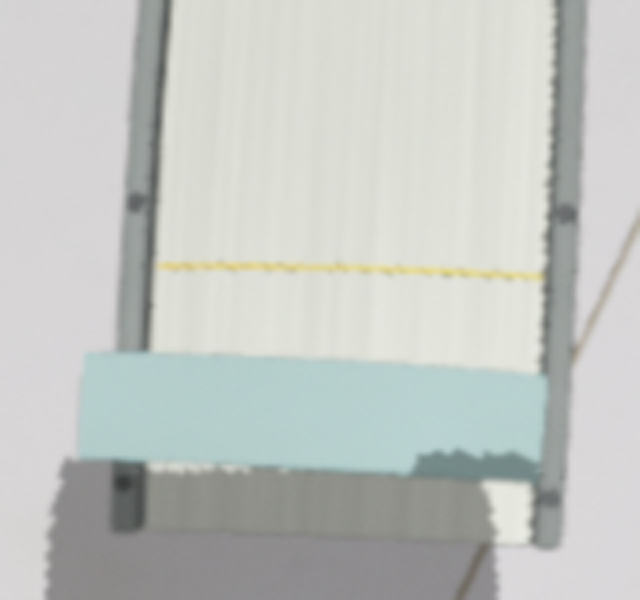

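Run:
```python
from h import *
s=readout.get_state(); c=capture("wrist")
Z=lambda p:(190+(p[0]+.5)/4-.5,(p[1]+.5)/3.75-.5)
W=np.array([wray(s,c,Z(p),109) for p in [(86,352),(548,375),(541,480),(79,459)]]); print(W.round(1),W.mean(0)); print(np.linalg.norm(np.diff(W,axis=0),axis=1))
an=lambda d:np.arctan2(-d[0],d[1])
print(an(W[0]-W[1]),an(W[3]-W[2]))
Q=[wray(s,c,Z(p),z) for p,z in [((158,266),4),((543,277),4),((136,202),16),((566,213),16),((122,482),16),((549,497),16),((112,532),16),((560,548),16)]]
Q=np.array(Q);print(Q.round(1))
print("yel",an(Q[0]-Q[1]),"scr",an(Q[2]-Q[3]),an(Q[4]-Q[5]),an(Q[6]-Q[7]),[np.linalg.norm(Q[i]-Q[i+1]) for i in (0,2,4,6)])
for i,j in((2,4),(3,5)): d=Q[i]-Q[j];print("rail yaw",np.arctan2(d[1],d[0]),np.linalg.norm(d))
y=.366
R=np.array([[np.cos(y),np.sin(y)],[-np.sin(y),np.cos(y)]])
mid=(Q[2]+Q[3]+Q[4]+Q[5])[:2]/4
for n,v in (("yel",(Q[0]+Q[1])/2),("open",(Q[6]+Q[7])/2),("cartontop",W.mean(0)),("tcp",s["eef_pos"])): print(n,R@(v[:2]-mid))
print("mid",mid)
```

```text
[[451.8 276.9 109. ]
 [482.9 188.3 109. ]
 [461.5 180.4 109. ]
 [429.3 269.2 109. ]] [456.35560671 228.68075557 109.        ]
[93.87561418 22.79442695 94.40873986]
0.3380746473586155 0.3484304728021967
[[482.  297.1   4. ]
 [520.4 195.7   4. ]
 [497.1 307.8  16. ]
 [538.8 197.8  16. ]
 [417.8 278.4  16. ]
 [459.7 168.5  16. ]
 [402.9 275.5  16. ]
 [447.2 159.6  16. ]]
yel 0.36236936818501053 scr 0.3624270126559771 0.36374718720962657 0.36563183875829275 [np.float64(108.45873744013622), np.float64(117.61378835533527), np.float64(117.63340645297885), np.float64(124.11359898018378)]
rail yaw 0.3551701987204009 84.53691206101915
rail yaw 0.35538811533077624 84.38147994910541
yel [24.30034637 -0.46054843]
open [-57.09975851  -0.16809169]
cartontop [-23.8902106  -0.9638098]
tcp [-98.57521102 -23.00389063]
mid [478.31854997 238.13063469]
```

drive_tool(rows="-0.034 0 0.046 0 0 0 0.5;0 0 0 0 0 0 0.5;0 0 0 5 -11 29 0.5;0 0 0 5 -11 29 0.5;0 0 0 5 0 29 0.5;0 0 0 5 0 29 0.5;0 0 0 0 0 29 0.5;0 0 0 0 0 0 0.5;0 0 0 0 0 0 0.5")

```text
time: 3.03
eef_pos: [415.7, 182.1, 84.8]
tool_rot: [0.981, 0.196, 0.003, -0.015]
contact_force: [0.8, -0.2, 0.9]
finger_gap: 42.3
```

```bash
cat >> h.py <<'E'
Y=.362; O=np.array([517.5,252.5]); RT=np.array([[np.cos(Y),np.sin(Y)],[-np.sin(Y),np.cos(Y)]])
def st():
    s=readout.get_state(); M=Ro.from_quat(s["tool_rot"]).as_matrix()
    print("t",round(s["time"],2),"tray xy",(RT@(s["eef_pos"][:2]-O)).round(1),"z",s["eef_pos"][2].round(1),"yaw",np.arctan2(M[1,0],M[0,0]).round(3),"tilt",M[2,:2].round(3),"F tray",(RT@s["contact_force"][:2]).round(1),s["contact_force"][2].round(1),s["finger_gap"].round(1))
    return s
E
python3 - <<'E'
from h import *
s=st();c=capture("wrist"); cv2.imwrite("pics/w2.png",c["frame"][:,:,::-1])
E
```

```text
Traceback (most recent call last):
  File "h.py", line 19, in st
    print("t",round(s["time"],2),"tray xy",(RT@(s["eef_pos"][:2]-O)).round(1),"z",s["eef_pos"][2].round(1),"yaw",np.arctan2(M[1,0],M[0,0]).round(3),"tilt",M[2,:2].round(3),"F tray",(RT@s["contact_force"][:2]).round(1),s["contact_force"][2].round(1),s["finger_gap"].round(1))
                                                                                                                                                                                                                                                         ^^^^^^^^^^^^^^^^^^^^^
AttributeError: 'float' object has no attribute 'round'
```

```bash
sed -i 's/s\["finger_gap"\].round(1)/round(s["finger_gap"],1)/' h.py
python3 - <<'E'
from h import *
s=st();c=capture("wrist"); cv2.imwrite("pics/w2.png",c["frame"][:,:,::-1])
E
```

```text
t 3.03 tray xy [-120.1  -29.8] z 84.8 yaw 0.394 tilt [ 0.011 -0.028] F tray [ 0.7 -0.5] 0.9 42.3
```

View pics/w2.png

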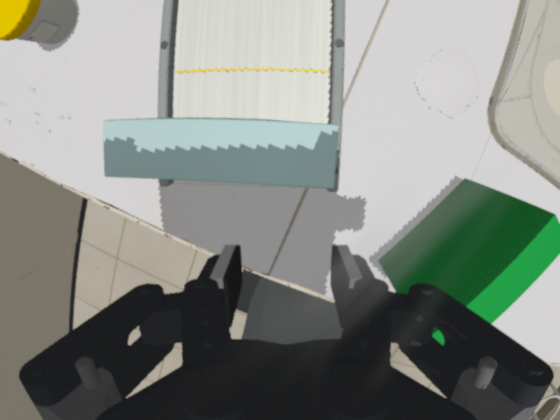

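drive_tool(rows="-0.03 0 0.03 0 -10 0 0.5;0 0 0 0 -10 0 0.5;0 0 0 0 -10 0 0.5;0 0 0 0 0 0 0.5")

```text
time: 3.42
eef_pos: [417.7, 183.8, 91.2]
tool_rot: [0.98, 0.199, 0.006, -0.012]
contact_force: [0.1, 0.9, 1.0]
finger_gap: 42.6
```

```bash
python3 -c "
from h import *
st()"
```

```text
t 3.42 tray xy [-117.7  -28.9] z 91.2 yaw 0.401 tilt [ 0.017 -0.021] F tray [0.5 0.8] 1.0 42.6
```

```bash
python3 -c "
from h import *
s=st(); print(s['qpos'].round(3),s['qd'].round(3))"
```

```text
t 3.42 tray xy [-117.7  -28.9] z 91.2 yaw 0.401 tilt [ 0.017 -0.021] F tray [0.5 0.8] 1.0 42.6
[ 0.4    0.187 -0.434  0.932  0.021  3.141] [-0.004 -0.016  0.016  0.011 -0.004 -0.001]
```

Joint 6 is at its limit (3.14), which blocked the sideways move. I'll raise the tool and turn it half a turn the other way; the grasp is symmetric, so the push is the same.

drive_tool(rows="0 0 0 -10 0 -25 0.5;0 0 0 -10 0 -25 0.5;0 0 -0.12 0 0 0 0.5;0 0 -0.12 0 0 0 0.5;0 0 -0.12 0 0 0 0.5;0 0 -0.12 0 0 0 0.5;0 0 -0.12 0 0 0 0.5;0 0 -0.12 0 0 0 0.5;0 0 -0.12 0 0 0 0.5;0 0 -0.12 0 0 0 0.5;0 0 -0.12 0 0 0 0.5;0 0 -0.12 0 0 0 0.5;0 0 -0.12 0 0 0 0.5;0 0 -0.12 0 0 0 0.5;0 0 -0.12 0 0 0 0.5;0 0 -0.12 0 0 0 0.5;0 0 -0.12 0 0 0 0.5;0 0 -0.12 0 0 0 0.5;0 0 -0.12 0 0 0 0.5;0 0 -0.12 0 0 0 0.5")

```text
time: 5.08
eef_pos: [402.5, 180.4, 157.9]
tool_rot: [0.245, 0.969, 0.022, 0.009]
contact_force: [-0.1, -0.2, 0.3]
finger_gap: 42.7
```

```bash
python3 -c "
from h import *
s=st(); print(s['qpos'].round(3))"
```

```text
t 5.08 tray xy [-133.1  -26.7] z 157.9 yaw 2.646 tilt [-0.006  0.047] F tray [-0.2 -0.2] 0.3 42.7
[ 0.404  0.084 -0.376  1.07   0.024  0.9  ]
```

drive_tool(rows="0 0 -0.12 0 0 0 0.5;0 0 -0.12 0 0 0 0.5;0 0 -0.12 0 0 0 0.5;0 0 -0.12 0 0 0 0.5;0 0 -0.12 0 0 0 0.5;0 0 -0.12 0 0 0 0.5;0 0 -0.12 0 0 0 0.5;0.03 0 0 0 0 0 0.5;0 0 0 0 0 0 0.5")

```text
time: 5.83
eef_pos: [404.3, 182.7, 164.1]
tool_rot: [-0.193, 0.981, 0.003, 0.025]
contact_force: [0.6, 0.1, 0.0]
finger_gap: 42.7
```

```bash
python3 -c "
from h import *
s=st(); print(s['qpos'].round(3))"
```

```text
t 5.83 tray xy [-130.6  -25.2] z 164.1 yaw -2.753 tilt [-0.049 -0.004] F tray [ 0.6 -0.1] 0.0 42.7
[ 0.429  0.078 -0.366  1.077 -0.006  0.04 ]
```

drive_tool(rows="0 0.049 0.027 0 0 0 0.5;0 0 0 0 0 0 0.5;0 0 0 -4 12 27 0.5;0 0 0 -4 12 27 0.5;0 0 0 -4 0 25 0.5;0 0 0 0 0 0 0.5;0 0 0 0 0 0 0.5")

```text
time: 6.42
eef_pos: [409.4, 212.5, 86.9]
tool_rot: [-0.179, 0.984, 0.002, 0.005]
contact_force: [0.1, -0.1, 0.8]
finger_gap: 42.5
```

Run:
```python
from h import *
s=st();c=capture("wrist"); cv2.imwrite("pics/w3.png",c["frame"][:,:,::-1])
```

```text
t 6.42 tray xy [-115.2    0.9] z 86.9 yaw -2.781 tilt [-0.011  0.002] F tray [ 0.1 -0.1] 0.8 42.5
```

View pics/w3.png

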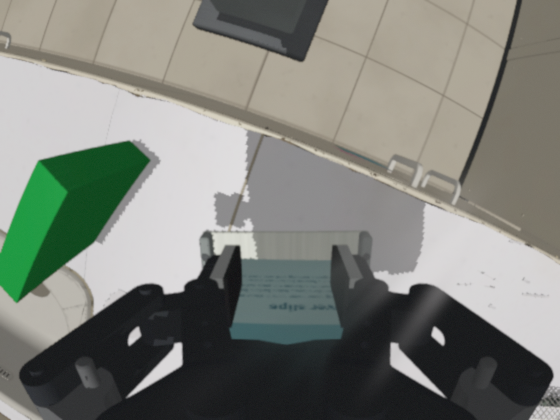

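The fingers are centred on the carton's printed face and line up with the rails. Next comes the tipping push.

drive_tool(rows="0 0 0 -6 0 0 0.5;0 0 0 -6 0 0 0.5;0 0 0 -6 0 0 0.5;0 0 0 -6 0 0 0.5;0 0 0 -6 0 0 0.5;0 0 0 -6 0 0 0.5")

```text
time: 6.97
eef_pos: [448.6, 226.5, 93.6]
tool_rot: [-0.179, 0.984, 0.004, 0.009]
contact_force: [0.1, -0.4, 0.7]
finger_gap: 42.6
```

Run:
```python
from h import *
s=st();c=capture("wrist"); cv2.imwrite("pics/w4.png",c["frame"][:,:,::-1])
```

```text
t 6.97 tray xy [-73.7   0.1] z 93.6 yaw -2.783 tilt [-0.019  0.004] F tray [-0.  -0.5] 0.7 42.6
```

View pics/w4.png

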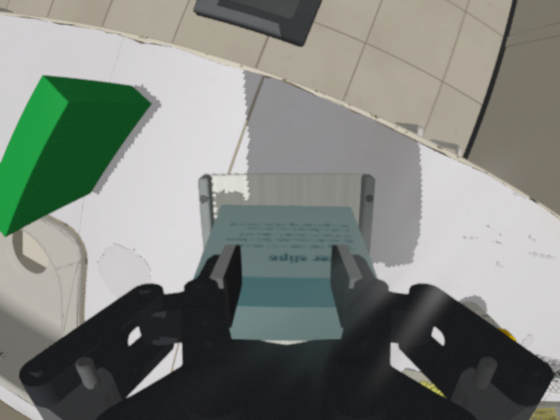

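The carton is tilting and still square in the channel. I'll keep pushing.

drive_tool(rows="0 0 0 -5 0 1 0.5;0 0 0 -5 0 1 0.5;0 0 0 -4 0 1 0.5;0 0 0 0 0 0 0.5;0 0 0 0 0 0 0.5;0 0 0 0 0 0 0.5")

```text
time: 7.52
eef_pos: [464.4, 232.5, 90.0]
tool_rot: [-0.178, 0.984, 0.003, 0.009]
contact_force: [-0.4, 0.1, 0.4]
finger_gap: 42.8
```

Run:
```python
from h import *
s=st();c=capture("wrist"); cv2.imwrite("pics/w5.png",c["frame"][:,:,::-1])
```

```text
t 7.52 tray xy [-56.7   0. ] z 90.0 yaw -2.783 tilt [-0.019  0.004] F tray [-0.3  0.2] 0.4 42.8
```

View pics/w5.png

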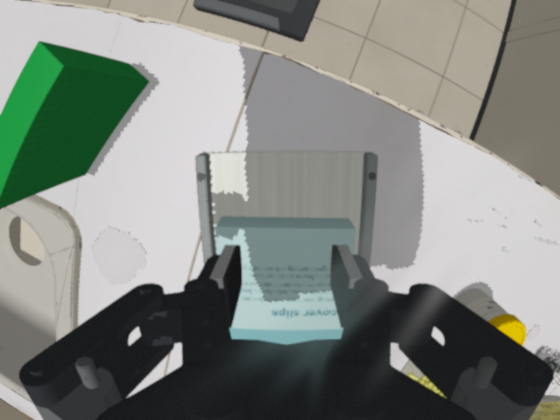

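The carton looks to have fallen printed face up. I'll back off and check.

drive_tool(rows="0 0 0 14 0 0 0.5;0 0.019 0 14 0 0 0.5;0 0 0 14 0 0 0.5;0 0 0 5 0 0 0.5;0 0 0 0 0 0 0.5")

```text
time: 7.98
eef_pos: [416.9, 214.6, 89.5]
tool_rot: [-0.179, 0.984, 0.001, -0.002]
contact_force: [0.2, -0.4, -0.5]
finger_gap: 42.6
```

Run:
```python
from h import *
s=st();c=capture("wrist"); a=c["frame"][:,:,::-1]
c=capture("scene"); b=cv2.resize(c["frame"][150:250,180:310,::-1],(400,308),interpolation=cv2.INTER_CUBIC)
cv2.imwrite("pics/w6.png",a);cv2.imwrite("pics/s6.png",b)
```

```text
t 7.98 tray xy [-107.5    0.2] z 89.5 yaw -2.783 tilt [0.004 0.004] F tray [ 0.1 -0.4] -0.5 42.6
```

View pics/w6.png

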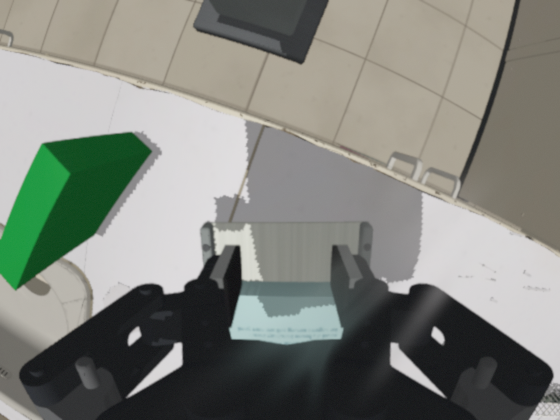

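View pics/s6.png

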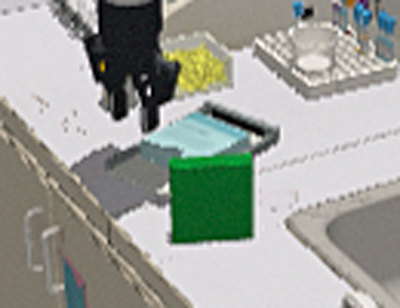

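The carton lies flat in the channel, printed face up (wrist rows 282–340; lying between the rails in the scene view). Next I lower the fingers behind it.

drive_tool(rows="0 0 0 0 0 22 0.5;0 0 0 0 0 22 0.5;0 0 0 0 0 17 0.5;0 0 0 0 0 8 0.5;0 0 0 0 0 0 0.5;0 0 0 0 0 0 0.5")

```text
time: 8.58
eef_pos: [422.3, 217.3, 19.7]
tool_rot: [-0.178, 0.984, 0.002, 0.0]
contact_force: [0.2, -0.3, 0.3]
finger_gap: 42.7
```

Run:
```python
from h import *
s=st();c=capture("wrist"); a=c["frame"][:,:,::-1]
cv2.imwrite("pics/w7.png",a)
```

```text
t 8.58 tray xy [-101.5    0.8] z 19.7 yaw -2.783 tilt [-0.002  0.004] F tray [ 0.1 -0.3] 0.3 42.7
```

View pics/w7.png

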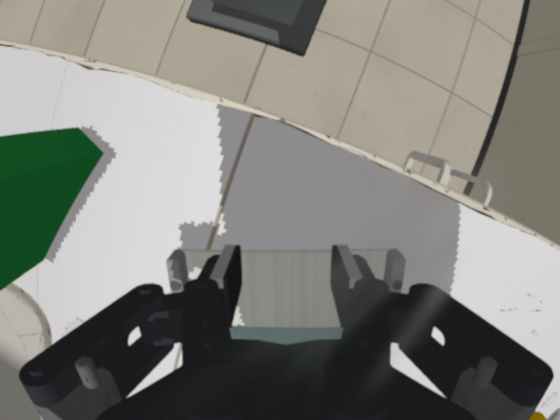

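drive_tool(rows="0 0 0 -6 0 4 0.5;0 0 0 -6 0 3 0.5;0 0 0 -6 0 0 0.5;0 0 0 -6 0 0 0.5;0 0 0 -5 0 0 0.5;0 0 0 -5 0 0 0.5;0 0 0 -5 0 0 0.5;0 0 0 -5 0 0 0.5;0 0 0 -4 0 0 0.5;0 0 0 0 0 0 0.5")

```text
time: 9.47
eef_pos: [475.4, 237.5, 15.8]
tool_rot: [-0.178, 0.984, 0.003, 0.003]
contact_force: [-1.1, -0.9, -0.2]
finger_gap: 42.6
```

Run:
```python
from h import *
s=st();c=capture("wrist"); a=c["frame"][:,:,::-1]
cv2.imwrite("pics/w8.png",a)
c=capture("top"); cv2.imwrite("pics/t8.png",cv2.resize(c["frame"][165:270,150:270,::-1],None,fx=5,fy=5,interpolation=cv2.INTER_CUBIC))
```

```text
t 9.47 tray xy [-44.6   0.9] z 15.8 yaw -2.783 tilt [-0.007  0.005] F tray [-1.3 -0.4] -0.2 42.6
```

View pics/w8.png

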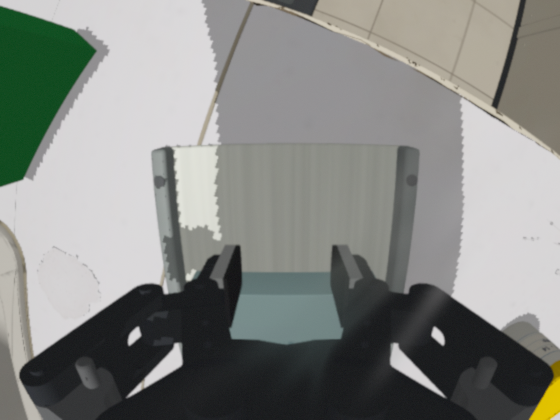

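View pics/t8.png

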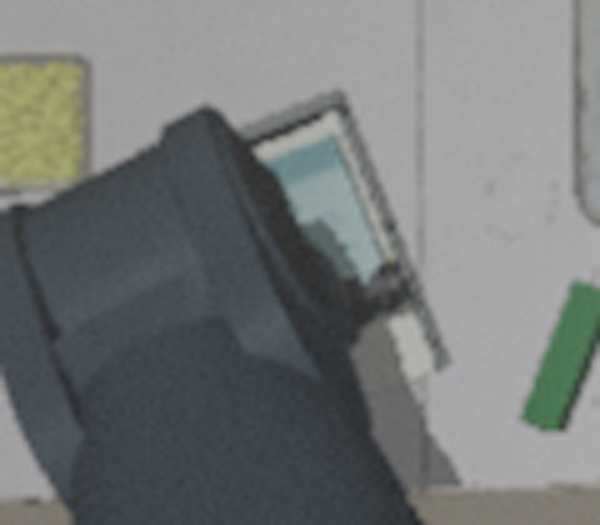

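The fingers are touching the carton's tail (wrist row 272). In the top view its lead end is still short of the bumper by about 15 mm. I'll push the rest gently and watch the force.

drive_tool(rows="0 0 0 -3 0 0 0.5;0 0 0 -3 0 0 0.5;0 0 0 -2 0 0 0.5;0 0 0 -2 0 0 0.5")

```text
time: 9.9
eef_pos: [483.8, 240.6, 15.8]
tool_rot: [-0.178, 0.984, 0.003, 0.003]
contact_force: [0.3, 0.1, -1.3]
finger_gap: 42.9
```

```bash
python3 -c "
from h import *
st()"
```

```text
t 9.9 tray xy [-35.8   0.8] z 15.8 yaw -2.783 tilt [-0.006  0.005] F tray [ 0.3 -0. ] -1.3 42.9
```

drive_tool(rows="0 0 0 -2 0 0 0.5;0 0 0 -2 0 0 0.5;0 0 0 -1.5 0 0 0.5")

```text
time: 10.15
eef_pos: [489.5, 242.7, 15.7]
tool_rot: [-0.178, 0.984, 0.003, 0.002]
contact_force: [0.6, -0.1, -0.5]
finger_gap: 42.7
```

Run:
```python
from h import *
s=st();c=capture("wrist"); a=c["frame"][:,:,::-1]
cv2.imwrite("pics/w9.png",a)
c=capture("top"); cv2.imwrite("pics/t9.png",cv2.resize(c["frame"][165:270,150:270,::-1],None,fx=5,fy=5,interpolation=cv2.INTER_CUBIC))
```

```text
t 10.15 tray xy [-29.7   0.8] z 15.7 yaw -2.783 tilt [-0.006  0.005] F tray [ 0.5 -0.3] -0.5 42.7
```

View pics/t9.png

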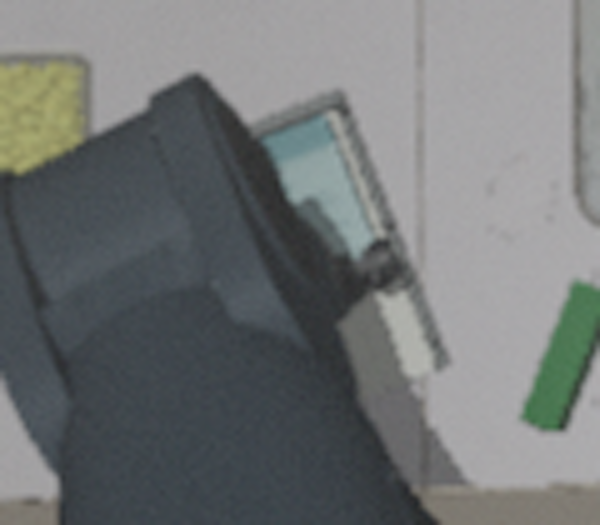

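Nearly home, but no contact force yet. I'll keep going in small steps.

drive_tool(rows="0 0 0 -1.5 0 0 0.5;0 0 0 -1 0 0 0.5")

```text
time: 10.42
eef_pos: [490.5, 243.1, 15.5]
tool_rot: [-0.179, 0.984, 0.003, 0.001]
contact_force: [-9.8, -3.4, 8.0]
finger_gap: 42.4
```

```bash
python3 -c "
from h import *
st()"
```

```text
t 10.42 tray xy [-28.5   0.7] z 15.5 yaw -2.783 tilt [-0.003  0.005] F tray [-10.4   0.3] 8.0 42.4
```

There is a firm 10 N reaction at TCP x = -28.5, which matches the predicted home position of -29. I'll retreat straight back, then up.

drive_tool(rows="0 0 0 0 0 0 0.5;0 0 0 5 0 0 0.5;0 0 0 15 0 0 0.5;0 0 0 25 0 0 0.5;0 0 0 25 0 0 0.5;0 0 0 5 0 -25 0.5;0 0 0 5 0 -30 0.5;0 0 0 0 0 -30 0.5;0 0 0 0 0 -30 0.5;0 0 0 0 0 -30 0.5;0 0 0 0 0 -30 0.5;0 0 0 0 -30 0 0.5;0 0 0 0 -30 0 0.5;0 0 0 0 -30 0 0.5;0 0 0 0 -30 0 0.5;0 0 0 0 -30 0 0.5;0 0 0 0 0 0 0.5;0 0 0 0 0 0 0.5")

```text
time: 11.92
eef_pos: [461.4, 64.5, 198.5]
tool_rot: [-0.18, 0.984, 0.002, 0.004]
contact_force: [-0.1, 0.5, 0.6]
finger_gap: 42.4
```

Run:
```python
from h import *
s=st();c=capture("wrist"); cv2.imwrite("pics/w10.png",c["frame"][:,:,::-1])
c=capture("top"); cv2.imwrite("pics/t10.png",cv2.resize(c["frame"][165:270,130:290,::-1],None,fx=5,fy=5,interpolation=cv2.INTER_CUBIC))
```

```text
t 11.92 tray xy [-119.  -155.9] z 198.5 yaw -2.779 tilt [-0.008  0.003] F tray [0.1 0.5] 0.6 42.4
```

View pics/t10.png

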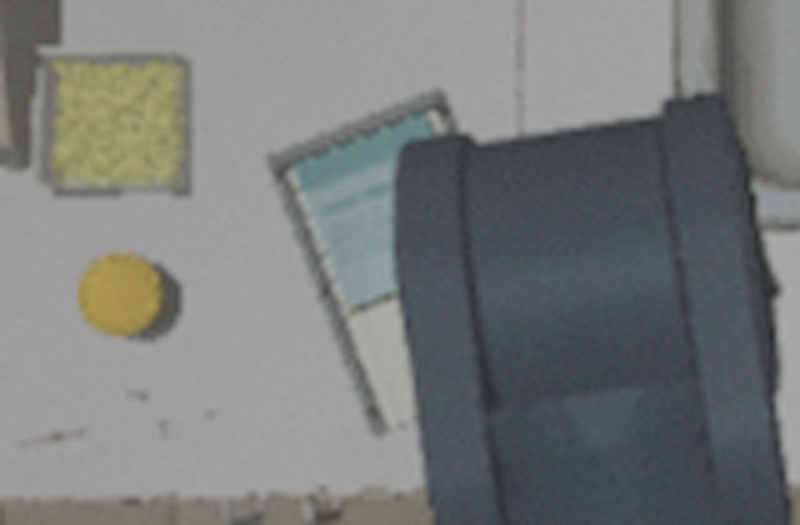

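The carton's lead end is at the stop and its tail is on the yellow line. I'll clear the view for a full check.

drive_tool(rows="0 0 0 0 -30 -10 0.5;0 0 0 0 -30 0 0.5;0 0 0 0 -30 0 0.5;0 0 0 0 -30 0 0.5;0 0 0 0 -30 0 0.5;0 0 0 0 0 0 0.5;0 0 0 0 0 0 0.5")

```text
time: 12.6
eef_pos: [516.1, -72.5, 208.3]
tool_rot: [-0.188, 0.982, 0.003, 0.004]
contact_force: [-0.6, 0.1, 0.7]
finger_gap: 43.2
```

Run:
```python
from h import *
s=st()
c=capture("top"); f=c["frame"]; cv2.imwrite("pics/t11.png",cv2.resize(f[165:270,130:290,::-1],None,fx=5,fy=5,interpolation=cv2.INTER_CUBIC))
c2=capture("scene"); cv2.imwrite("pics/s11.png",c2["frame"][:,:,::-1])
hsv=cv2.cvtColor(f,cv2.COLOR_RGB2HSV); m=cv2.inRange(hsv,(75,20,90),(110,255,255)); mm=np.zeros_like(m); mm[180:240,180:240]=m[180:240,180:240]
mm=cv2.morphologyEx(mm,cv2.MORPH_CLOSE,np.ones((5,5)))
cn,_=cv2.findContours(mm,cv2.RETR_EXTERNAL,cv2.CHAIN_APPROX_NONE); cn=max(cn,key=cv2.contourArea)
b=cv2.boxPoints(cv2.minAreaRect(cn)); 
for p in b: print((RT@(ray(c,p,30)[:2]-O)).round(1))
```

```text
t 12.6 tray xy [-116.4 -303.4] z 208.3 yaw -2.764 tilt [-0.009  0.004] F tray [-0.5  0.3] 0.7 43.2
[87.6 46.5]
[ 88.3 -48.5]
[-18.5 -49.9]
[-19.   44.6]
```

View pics/t11.png

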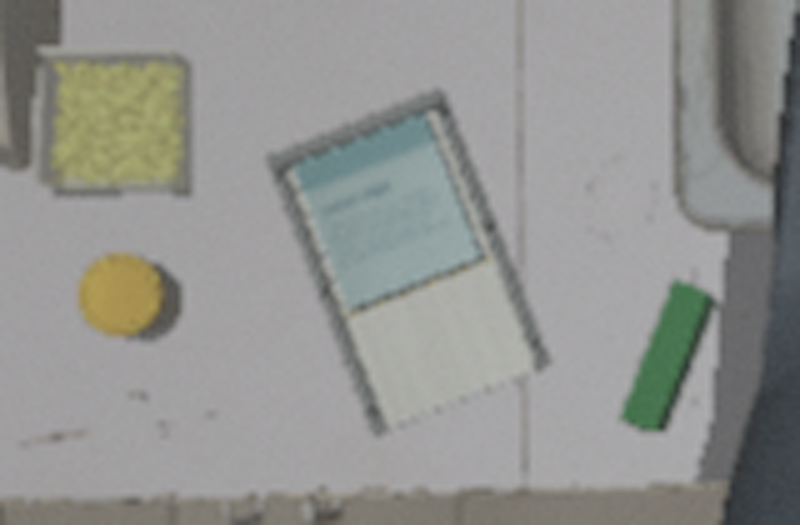

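View pics/s11.png

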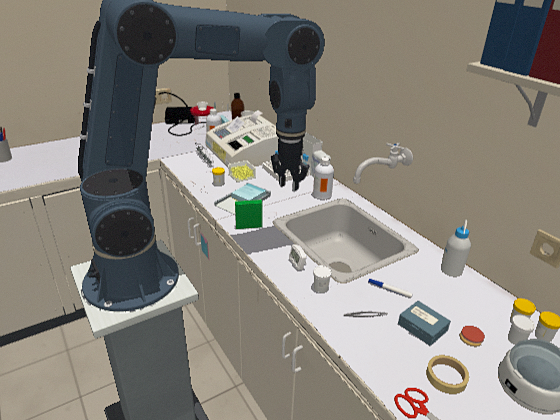

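The carton lies flat with its print up, from tray x = -18.7 to 88 (home is -18 to 87). It is square in the channel, and nothing else has moved. Handing in.

```bash
python3 -c "
from h import *
print(arm.job_done())"
```

```text
the job is handed in; nothing more can be done
None
```

I tipped the light-blue carton over with a two-finger push near its top. It fell flat between the rails, printed face up. I then pushed it along the tray from its tail until the end stop pushed back with about 10 N, and backed the robot well clear.

- **Final position:** the top camera puts the carton from x ≈ -18.7 to 88 mm in the tray, against a home position of -18 to 87 mm. That difference is within the calibration error. It sits square in the channel, with its tail on the yellow line and its end at the bumper.
- **Other objects:** in the last top and scene pictures, everything else, including the green look-alike, appears to be where it started.
- **Time and force:** I handed it in at about 12.7 s. The largest outside force in my readings, taken between moves, was about 13 N.
- **One problem:** joint 6 hit its range limit on the first approach, before anything was touched. I turned the gripper half a turn and carried on.
- **One disagreement:** the two cameras differed by 2–3 mm on the tray's position, so I used a value between them.

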